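Tip two crates, dispatch the stamped one

ROBOT

A 6-joint arm with a two-finger parallel gripper is mounted at the origin on a cart in front of the work surface, level with it; the furniture and walls round the work are solid. World frame = base frame: x ahead of the robot, y to its left, z up, the work surface at z = 0. Lengths are in m, angles in rad, forces in N, time in s.
With the tool pointing down it reaches from about 0.375 to 0.975 m from the base axis. Payload 3.8 kg.
Tool frame: the origin (TCP) lies midway between the tips of the shut fingers; the grasp point (between the pads) lies 19 mm behind it; z points along the fingers, y is the line along which they close (so a half turn about z gives the same grasp; the last joint's range is limited). The gripper opens to 85 mm and grips with 20 to 120 N. Pads are 22 mm wide; open, the fingers measure 114 mm over their backs; the gripper's body (76 mm by 85 mm) begins 54 mm behind the grasp point. The pads swing forward as they close: fully open they stand 13 mm farther back than shut.
Start: joints at [-1.371, 0.264, 1.604, -0, 1.274, -0.037], TCP at [0.158, -0.656, 0.231] pointing down, gripper open.
Joint ranges: [-2.63, 2.63], [-0.94, 2.18], [0.31, 2.57], [-1.31, 4.45], [0, 2.66], [-2.55, 2.55]. Speed limits (rad/s): [2.57, 2.57, 3.14, 3.14, 3.14, 3.14].

INTERFACE

Orientations are given as a rotation vector (axis times angle).
In Python, from workcell import bot, read_camera, camera_info, ticket gives the robot as it stands.
- The arm moves only by the tool servo_tool, never from a script. Its argument "targets" is a list of rows, each an object of numbers: "hand": the closure, from -1 (fully open) to 1 (shut); "x", "y", "z": the shift along the tool's x, y, z as a fraction of full scale; "roll": the turn about the tool's z as a fraction of full scale. In form: [{"hand": .., "x": .., "y": .., "z": .., "roll": ..}, ...]. A call has 1 to 10 rows; each row is the pose to reach, as a shift and turn from the pose commanded when the call began, along the tool's axes at that moment, turning the shorter way round; what a row does not reach only later rows make up. Full scale, the value 1, is 50 cm for a shift and 180 degrees for a turn. A row lasts 1/12 s, in which the tool goes at most 41.7 mm and 7.16 degrees, less where a joint would pass 70% of its speed; a pose out of reach is approached as far as the arm can. A call with a number of a shift or a turn outside -1 to 1 is refused whole. A call with a gripper value outside its range is refused whole. The fingers move at their own pace and stop on an object; "grip_force" is the grip in N (left out, the last holds). Time passes only in rows, so rows that repeat a pose let the fingers close. It gives the time, the measured TCP pose, the force, the opening and the grip force at its end, in the units of the state.
- bot.read_state(): the state, without advancing time (a new reading comes with each control period).
- read_camera(name): name is "side" or "top" or "wrist"; returns the picture (480x640x3 uint8, red, green, blue); there is no depth.
- camera_info(name): a dict with "fx", "fy", "cx", "cy" (pixels), "eye" and "orientation" of the camera in the world; the wrist camera has in their place "T_tool_cam" (4x4, takes a point from camera to tool coordinates, whose origin is the TCP and whose axes are the flange's). Camera axes: x right, y down, z forward; pixel columns grow to the right and rows downward; lengths in m; the calibration is good to about 2 mm. A picture is of the moment at which its call begins: read the wrist's pose just before it. camera_info takes no time and is no camera call.
- ticket.finish_job(): hands the job in; it is judged then, once.
The state is a dict: "time": time; "q": joint angles; "joint_vel": joint speeds; "joint_torque": joint torques, N m; "tool_pos": TCP position; "tcp_rot": TCP orientation; "wrist_force": force on the tool from outside, world axes, zero at the start; "torque": the same for the moment, N m; "width": opening from 0.0 (shut) to 1.0 (fully open); "grip_force": force on a finger pad.
Only numpy, scipy, OpenCV 4.12 (cv2) and the standard library are available. Lean on these libraries where they do the work, as an engineer would, in place of code of your own. Each camera call takes 0.05 s, during which the arm holds its last target. There are 200 camera calls.

TASK

Two closed wooden parts crates stand on the bench, each in front of a low plywood board, and one of them has a ring stamped on its underside. With the fingertips, and without grasping or lifting anything, push each crate over away from you so that it tips up onto its board and stays there with its underside facing you. Once both are tipped, push the stamped one farther across its board, still lying as tipped, until it is wholly beyond the dark dispatch line but still all on the board; leave the other as tipped, short of its line, and the other things where they are.

Things in the scene. Friction and masses are not known exactly. Their poses are not given: they have to be found in the camera images.
- crate_a: closed wooden slatted parts crate, 86 mm deep (x) x 120 long (y) x 100 tall, about 0.5 kg, friction about 0.6. Origin: centre of its underside; x away from the robot, z up as it stands at first, 5 to 13 mm in front of its board, nearly square to it. Tipped: x points down, z away from the robot. This is the stamped one; it stands at the left or at the right.
- crate_b: closed wooden slatted parts crate, 86 mm deep (x) x 120 long (y) x 100 tall, about 0.5 kg, friction about 0.6. Origin: centre of its underside; x away from the robot, z up as it stands at first, 5 to 13 mm in front of its board, nearly square to it. Tipped: x points down, z away from the robot. This one has a bare underside.
- board_a: plywood tipping board fixed on the bench, 170 mm deep (x), 150 mm wide (y), 10 mm thick. Origin: middle of its near lower edge, at bench height; x away from the robot, z up. A dark steel strip 6 mm wide is inlaid flush across it, 35 to 41 mm behind the front edge: the dispatch line. It lies behind crate_a.
- board_b: plywood tipping board fixed on the bench, 170 mm deep (x), 150 mm wide (y), 10 mm thick. Origin: middle of its near lower edge, at bench height; x away from the robot, z up. A dark steel strip 6 mm wide is inlaid flush across it, 35 to 41 mm behind the front edge: the dispatch line. It lies behind crate_b.
- stamp (a point): centre of the stamp, a burnt ring 60 mm across with a bar through it, in the middle of the underside of crate_a; hidden until that crate is tipped.
- foot_left (a point): left end of the far lower edge of crate_a, (43, 60, 0) mm in its frame; when tipped, the lower left corner of the underside.
- foot_right (a point): right end of the far lower edge of crate_a, (43, -60, 0) mm in its frame; when tipped, the lower right corner of the underside.
- crate_a_heel (a point): middle of the far lower edge of crate_a, (43, 0, 0) mm in its frame. Push high on the near face (about 80 mm up): the crate slides to the board, then turns about the board's upper front edge; carry the fingertips on forward and up round that edge with the face (a level push tends to jam). Only past 50 deg it drops onto the board by itself, upright underside 10 mm before the edge.
- crate_b_heel (a point): middle of the far lower edge of crate_b, (43, 0, 0) mm in its frame. Push high on the near face (about 80 mm up): the crate slides to the board, then turns about the board's upper front edge; carry the fingertips on forward and up round that edge with the face (a level push tends to jam). Only past 50 deg it drops onto the board by itself, upright underside 10 mm before the edge.
- solder_spool: wire spool with blue flanges, 60 mm across, 44 mm tall; origin at the centre of its underside. A bystander, to be left alone.
- ball_joint: grey steel ball stud, 24 mm across, 41 mm tall; origin at the centre of its underside. A bystander, to be left alone.
- hex_bolt_2: hexagon-head bolt lying down, 38 mm long, 19 mm across the head; origin at the centre of its underside. A bystander, to be left alone.
- drilled_block: wooden block with drilled holes, 62x105x34 mm; origin at the centre of its underside. A bystander, to be left alone.
- parts_jar: small glass jar with grey lid, 57 mm across, 70 mm tall; origin at the centre of its underside. A bystander, to be left alone.
- stub_screwdriver: short screwdriver with orange handle, 112 mm long; origin at the centre of its underside. A bystander, to be left alone.

How it is judged:
On the way:
1. both crates stand tipped on their boards, underside towards the robot, the stamped one not yet beyond the line (angle between each of crate_a, crate_b's own x axis and vertical above 2.95 rad and x of crate_a_heel in the frame of board_a below 0.03 m), for 0.2 s.
At the end, for the whole second after the job is handed in: Both crates lie tipped (own x within 11 deg of down), at rest. Lower corners of crate_a's underside are 36 to 80 mm behind board_a's front edge, heel within 30 mm of its centre line; crate_b's heel is from 40 mm before to 30 mm behind board_b's edge, within 40 mm of its centre line (angle between each of crate_a, crate_b's own x axis and vertical above 2.95 rad and linear speed of each of crate_a, crate_b below 0.01 m/s and x of foot_left in the frame of board_a between 0.036 and 0.08 m and x of foot_right in the frame of board_a between 0.036 and 0.08 m and y of crate_a_heel in the frame of board_a between -0.03 and 0.03 m and height (world z) of each of crate_a_heel, crate_b_heel below 0.02 m and x of crate_b_heel in the frame of board_b between -0.04 and 0.03 m and y of crate_b_heel in the frame of board_b between -0.04 and 0.04 m); the robot touches nothing.
It fails at once if a crate is lifted: its far lower edge comes more than 40 mm above the bench (height (world z) of any of crate_a_heel, crate_b_heel above 0.04 m).
It fails at once if a bystander is pushed more than 25 mm away (distance of any of solder_spool, ball_joint, hex_bolt_2, drilled_block, parts_jar, stub_screwdriver from where it was at the start of the episode above 0.025 m).
It also fails if it takes over 62 s, if anything falls off the work surface, if the arm or the gripper's body presses on something with over 40 N, if the wrist force passes 120 N, or if a joint passes its speed limit or range.

## Working session

There is one attempt and no reset: what is moved stays moved. The work goes in short steps, Python scripts to look and compute and a tool call to move; the robot and the scene stay as the last step left them, time stands still between calls to the robot, and variables do not carry over. Pictures are saved under pics/ and viewed, at most 10 in all, crops included, and the job is handed in when it is done.

Besides the shell and the picture viewer there is one more tool, called as name(argument=value, ...) on one line, values as JSON. servo_tool: Moves the arm, as the interface text tells. Its arguments: {"type":"object","properties":{"targets":{"type":"array"},"grip_force":{"type":"number"}},"required":["targets"]}

```bash
mkdir -p pics; python3 - <<'E'
from workcell import bot, read_camera, camera_info
import cv2
s=bot.read_state();print(s)
for n in("top","side"):
    print(n,camera_info(n)); cv2.imwrite(f"pics/{n}0.png",read_camera(n)[:,:,::-1])
print(camera_info("wrist"))
E
```

```text
{'time': 0.0, 'q': array([-1.37092820e+00,  2.64764514e-01,  1.60535808e+00, -2.60238728e-05,
        1.27372390e+00, -3.68985048e-02]), 'joint_vel': array([-0.00017467, -0.00121975, -0.00107233, -0.00050657, -0.00061236,
        0.00011311]), 'joint_torque': array([ 5.92775832e-04, -5.15118062e+01, -3.67311144e+01, -3.98067932e-04,
        1.29368642e-02,  4.60910243e-06]), 'tool_pos': array([ 0.15817389, -0.65545323,  0.22996299]), 'tcp_rot': array([-3.11737419e+00, -3.70790899e-01,  3.26874368e-04]), 'wrist_force': array([0.4971856 , 0.45653174, 0.21318744]), 'torque': array([-0.03966798, -0.01777084,  0.04388713]), 'grip_force': 0.0, 'width': 1.0013064396251905}
top {'fx': 544.5485410703169, 'fy': 544.5485410703169, 'cx': 312.48373137607035, 'cy': 238.39926764486768, 'eye': array([0.36714564, 0.09110273, 1.18531489]), 'orientation': array([-2.17757065,  2.1186268 , -0.15609611])}
side {'fx': 447.8793808942677, 'fy': 447.8793808942677, 'cx': 323.18409050203945, 'cy': 237.40609559868193, 'eye': array([ 0.35711519, -0.72601252,  0.75457629]), 'orientation': array([-2.26850305,  0.23515993, -0.08839702])}
{'fx': 361.81624897653245, 'fy': 361.81624897653245, 'cx': 320.23328378252427, 'cy': 243.74341759757417, 'T_tool_cam': array([[ 4.97768968e-04, -9.48396576e-01, -3.17086246e-01,
         8.22843763e-02],
       [ 9.99999830e-01,  3.75845395e-04,  4.45678104e-04,
        -2.46628177e-04],
       [-3.03504182e-04, -3.17086414e-01,  9.48396602e-01,
        -1.43491288e-01],
       [ 0.00000000e+00,  0.00000000e+00,  0.00000000e+00,
         1.00000000e+00]])}
```

View pics/top0.png

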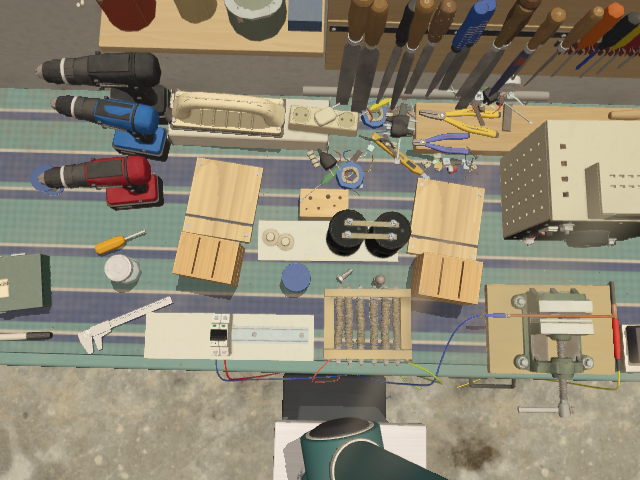

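View pics/side0.png

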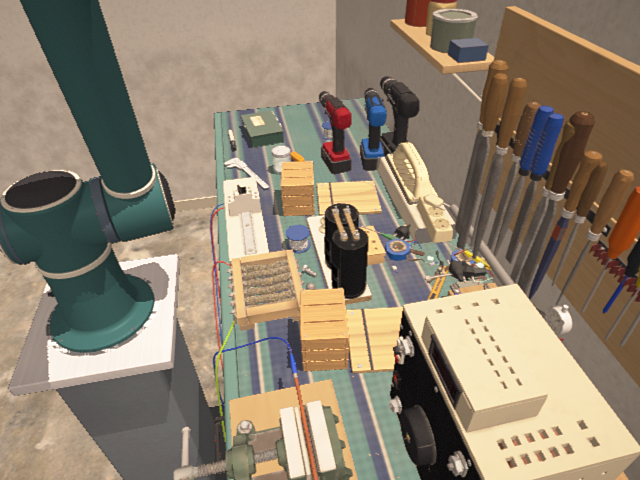

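```bash
python3 - <<'E'
import cv2,numpy as np
a=cv2.imread("pics/top0.png")
c=np.hstack([a[152:302,168:268],a[172:322,396:496]])
cv2.imwrite("pics/crop1.png",cv2.resize(c,None,fx=4,fy=4,interpolation=cv2.INTER_CUBIC))
E
```

```text
(no output)
```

View pics/crop1.png

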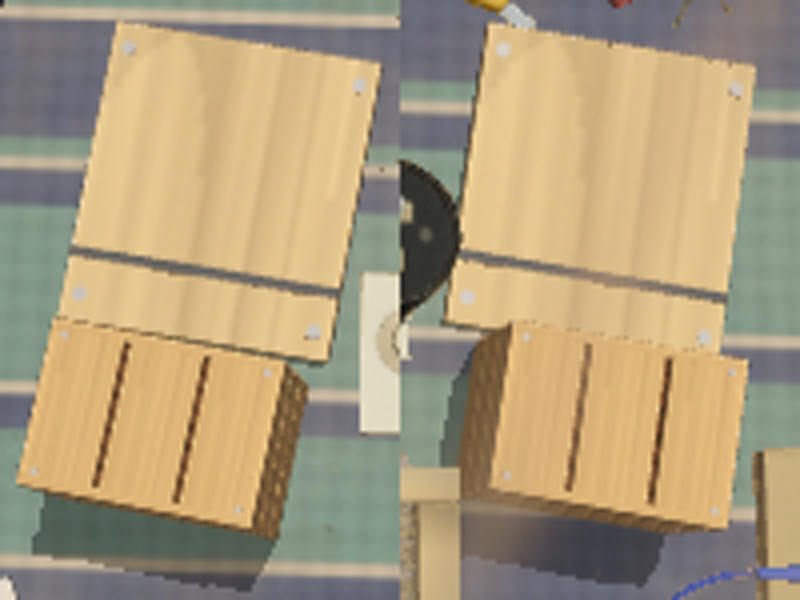

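```bash
cat > h.py <<'E'
import numpy as np
from scipy.spatial.transform import Rotation as R
from workcell import bot, read_camera, camera_info
def ray(cam,px,z,T=None):
    i=camera_info(cam)
    if T is None: M=R.from_rotvec(i['orientation']).as_matrix();e=np.array(i['eye'])
    else: M=T[:3,:3];e=T[:3,3]
    d=M@np.array([(px[0]-i['cx'])/i['fx'],(px[1]-i['cy'])/i['fy'],1])
    return e+d*(z-e[2])/d[2]
def proj(cam,p,T=None):
    i=camera_info(cam)
    if T is None: M=R.from_rotvec(i['orientation']).as_matrix();e=np.array(i['eye'])
    else: M=T[:3,:3];e=T[:3,3]
    c=M.T@(np.array(p)-e); return np.array([i['fx']*c[0]/c[2]+i['cx'],i['fy']*c[1]/c[2]+i['cy']])
def wristT():
    s=bot.read_state();T=np.eye(4);T[:3,:3]=R.from_rotvec(s['tcp_rot']).as_matrix();T[:3,3]=s['tool_pos']
    return T@camera_info('wrist')['T_tool_cam']
E
python3 - <<'E'
from h import *
np.set_printoptions(precision=4,suppress=True)
L=lambda u,v:(168+u/4-.4,152+v/4-.4)
Q=lambda u,v:(396+(u-400)/4-.4,172+v/4-.4)
for n,f,b,c in(("left",L,[(116,22),(381,65),(328,361),(72,251),(338,294)],[(56,318),(287,364),(251,528),(18,485)]),
 ("right",Q,[(487,26),(755,67),(445,323),(460,255),(727,298)],[(514,322),(748,360),(726,528),(491,492)])):
    B=np.array([ray("top",f(*p),.01) for p in b]);C=np.array([ray("top",f(*p),.1) for p in c])
    print(n,"board\n",B[:,:2]);d=B[1]-B[0];print("yaw far",np.degrees(np.arctan2(d[0],-d[1])),np.linalg.norm(d));d=B[4]-B[3];print("line",np.degrees(np.arctan2(d[0],-d[1])),np.linalg.norm(d))
    print("crate\n",C[:,:2],"ctr",C.mean(0));
    for i,j in((0,1),(3,2)):
        d=C[j]-C[i];print(np.degrees(np.arctan2(d[0],-d[1])),np.linalg.norm(d))
    for i,j in((0,3),(1,2)):
        d=C[i]-C[j];print(np.degrees(np.arctan2(d[1],d[0])),np.linalg.norm(d))
    print([proj("side",p).round() for p in C])
E
```

```text
left board
 [[0.7119 0.3537]
 [0.6914 0.2053]
 [0.5249 0.2275]
 [0.5818 0.3703]
 [0.562  0.2236]]
yaw far -7.847373617099726 0.14977265711353277
line -7.694033774457315 0.1480252827126234
crate
 [[0.5308 0.3549]
 [0.5107 0.2376]
 [0.428  0.2516]
 [0.4462 0.3687]] ctr [0.4789 0.3032 0.1   ]
-9.740394146829777 0.11908039214919121
-8.83669518088464 0.11843942169247615
-9.223109351919792 0.08576180425930681
-9.659411112702271 0.0838903818525981
[array([311., 161.]), array([311., 185.]), array([279., 186.]), array([280., 162.])]
right board
 [[ 0.6777 -0.138 ]
 [ 0.6586 -0.2863]
 [ 0.5113 -0.1151]
 [ 0.5489 -0.1232]
 [ 0.5293 -0.2687]]
yaw far -7.341576052895913 0.1495355950947247
line -7.690125544477581 0.1468513608421573
crate
 [[ 0.5017 -0.134 ]
 [ 0.4858 -0.2512]
 [ 0.4018 -0.2388]
 [ 0.4164 -0.1224]] ctr [ 0.4514 -0.1866  0.1   ]
-7.737504832212611 0.11832380215413546
-7.13586848493887 0.11739057209272916
-7.742084664876823 0.08609169101829404
-8.37659971500851 0.08486432886301448
[array([340., 288.]), array([346., 337.]), array([299., 339.]), array([297., 291.])]
```

servo_tool(targets=[{"hand": -1, "x": 0, "y": 0, "z": -0.1, "roll": -0.04}, {"hand": -1, "x": 0, "y": 0, "z": -0.2, "roll": -0.08}, {"hand": -1, "x": 0.06, "y": -0.08, "z": -0.22, "roll": -0.12}, {"hand": -1, "x": 0.65, "y": -0.83, "z": -0.22, "roll": -0.88}, {"hand": -1, "x": 0.65, "y": -0.83, "z": -0.22, "roll": -0.88}, {"hand": -1, "x": 0.65, "y": -0.83, "z": -0.22, "roll": -0.88}, {"hand": -1, "x": 0.65, "y": -0.83, "z": -0.22, "roll": -0.88}, {"hand": -1, "x": 0.65, "y": -0.83, "z": -0.22, "roll": -0.88}, {"hand": -1, "x": 0.65, "y": -0.83, "z": -0.22, "roll": -0.88}, {"hand": -1, "x": 0.65, "y": -0.83, "z": -0.22, "roll": -0.88}])

```text
time: 0.93
tool_pos: [0.2944, -0.3551, 0.3379]
tcp_rot: [-2.306, -2.132, -0.0]
wrist_force: [1.5, 0.5, 0.9]
width: 0.998
grip_force: 0.0
```

```bash
cat > mv.py <<'E'
# usage: mv.py x y z yawdeg(tool x axis, world)
import sys
from h import *
x,y,z,yaw=map(float,sys.argv[1:5])
s=bot.read_state();M=R.from_rotvec(s['tcp_rot']).as_matrix()
d=M.T@(np.array([x,y,z])-s['tool_pos'])/.5
cy=np.degrees(np.arctan2(M[1,0],M[0,0]));r=-((yaw-cy+180)%360-180)/180
print("t",round(s['time'],2),"pos",s['tool_pos'].round(4),"yaw",cy.round(2),"q",s['q'].round(2),"F",s['wrist_force'].round(1))
print("frac",d.round(4),"roll",round(r,4))
E
python3 mv.py .377 -.177 .30 172.4
```

```text
t 0.93 pos [ 0.2944 -0.3551  0.3379] yaw 85.5 q [-0.93 -0.2   1.89  0.    1.45 -0.85] F [1.5 0.5 0.9]
frac [0.368  0.1369 0.076 ] roll -0.4828
```

servo_tool(targets=[{"hand": -1, "x": 0.37, "y": 0.14, "z": 0.05, "roll": -0.48}, {"hand": -1, "x": 0.37, "y": 0.14, "z": 0.05, "roll": -0.48}, {"hand": -1, "x": 0.37, "y": 0.14, "z": 0.05, "roll": -0.48}, {"hand": -1, "x": 0.37, "y": 0.14, "z": 0.05, "roll": -0.48}, {"hand": -1, "x": 0.37, "y": 0.14, "z": 0.05, "roll": -0.48}, {"hand": -1, "x": 0.37, "y": 0.14, "z": 0.05, "roll": -0.48}, {"hand": -1, "x": 0.37, "y": 0.14, "z": 0.05, "roll": -0.48}, {"hand": -1, "x": 0.37, "y": 0.14, "z": 0.05, "roll": -0.48}, {"hand": -1, "x": 0.37, "y": 0.14, "z": 0.05, "roll": -0.48}, {"hand": -1, "x": 0.37, "y": 0.14, "z": 0.05, "roll": -0.48}])

```text
time: 1.77
tool_pos: [0.3793, -0.1783, 0.3129]
tcp_rot: [-0.621, -3.079, -0.0]
wrist_force: [0.4, -0.2, -0.2]
width: 1.005
grip_force: 0.0
```

```bash
python3 mv.py .377 -.177 .15 172.4
```

```text
t 1.77 pos [ 0.3793 -0.1783  0.3129] yaw 157.2 q [-0.5  -0.28  2.   -0.    1.43 -1.67] F [ 0.4 -0.2 -0.2]
frac [0.0049 0.0006 0.3259] roll -0.0844
```

servo_tool(targets=[{"hand": -1, "x": 0.005, "y": 0, "z": 0.08, "roll": -0.04}, {"hand": -1, "x": 0.005, "y": 0, "z": 0.16, "roll": -0.084}, {"hand": -1, "x": 0.005, "y": 0, "z": 0.24, "roll": -0.084}, {"hand": -1, "x": 0.005, "y": 0, "z": 0.32, "roll": -0.084}, {"hand": -1, "x": 0.005, "y": 0, "z": 0.32, "roll": -0.084}])

```text
time: 2.18
tool_pos: [0.3704, -0.1741, 0.1448]
tcp_rot: [-0.22, -3.119, -0.011]
wrist_force: [-1.3, 1.1, -1.2]
width: 1.001
grip_force: 0.0
```

```bash
python3 mv.py .377 -.177 .07 172.4; python3 -c "
from h import *
import cv2
T=wristT();cv2.imwrite('pics/w1.png',read_camera('wrist')[:,:,::-1]);np.save('T1.npy',T)
for p in [(.4018,-.2388,.1),(.4164,-.1224,.1)]:print(proj('',p,T) if 0 else 0)
"
```

```text
t 2.18 pos [ 0.3704 -0.1741  0.1448] yaw 171.93 q [-0.5  -0.17  2.22 -0.    1.1  -1.93] F [-1.3  1.1 -1.2]
frac [-0.0161 -0.0048  0.1494] roll -0.0026
0
0
```

View pics/w1.png

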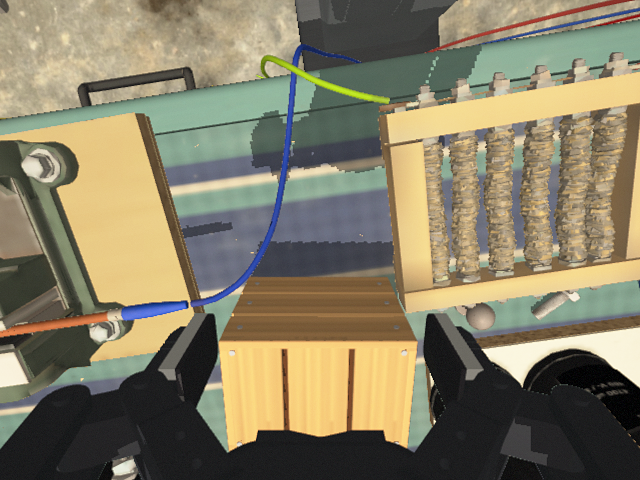

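servo_tool(targets=[{"hand": -1, "x": 0, "y": 0, "z": 0.05, "roll": 0}, {"hand": -1, "x": 0, "y": 0, "z": 0.1, "roll": 0}, {"hand": -1, "x": 0, "y": 0, "z": 0.15, "roll": 0}, {"hand": -1, "x": 0, "y": 0, "z": 0.155, "roll": 0}, {"hand": -1, "x": 0, "y": 0, "z": 0.155, "roll": 0}])

```text
time: 2.65
tool_pos: [0.3777, -0.178, 0.077]
tcp_rot: [-0.221, -3.133, -0.0]
wrist_force: [-0.3, -0.2, -0.3]
width: 0.997
grip_force: 0.0
```

```bash
python3 mv.py .408 -.180 .067 172.4
```

```text
t 2.65 pos [ 0.3777 -0.178   0.077 ] yaw 171.92 q [-0.5  -0.07  2.28  0.    0.93 -1.93] F [-0.3 -0.2 -0.3]
frac [-0.0606  0.0046  0.02  ] roll -0.0027
```

servo_tool(targets=[{"hand": -1, "x": -0.02, "y": 0, "z": 0.02, "roll": -0.003}, {"hand": -1, "x": -0.035, "y": 0, "z": 0.02, "roll": -0.003}, {"hand": -1, "x": -0.045, "y": 0, "z": 0.02, "roll": -0.003}, {"hand": -1, "x": -0.054, "y": 0, "z": 0.02, "roll": -0.003}, {"hand": -1, "x": -0.066, "y": 0, "z": 0.006, "roll": -0.003}, {"hand": -1, "x": -0.081, "y": 0, "z": -0.008, "roll": -0.003}, {"hand": -1, "x": -0.096, "y": 0, "z": -0.02, "roll": -0.003}, {"hand": -1, "x": -0.112, "y": 0, "z": -0.03, "roll": -0.003}, {"hand": -1, "x": -0.112, "y": 0, "z": -0.03, "roll": -0.003}])

```text
time: 3.4
tool_pos: [0.4363, -0.1867, 0.0935]
tcp_rot: [0.206, 3.129, -0.003]
wrist_force: [-1.8, 0.6, 1.4]
width: 1.002
grip_force: 1.1
```

```bash
python3 mv.py .4882 -.1884 .107 172.4; python3 -c "
from h import *
import cv2
a=read_camera('side')[260:400,270:430,::-1];b=read_camera('top')[150:320,380:510,::-1]
a=cv2.resize(a,(400,350));b=cv2.resize(b,(268,350));cv2.imwrite('pics/s2.png',np.hstack([a,b]))
"
```

```text
t 3.4 pos [ 0.4363 -0.1867  0.0935] yaw 172.48 q [-0.46  0.01  2.16  0.    0.96 -1.9 ] F [-1.8  0.6  1.4]
frac [-0.1036  0.0102 -0.0263] roll 0.0004
```

View pics/s2.png

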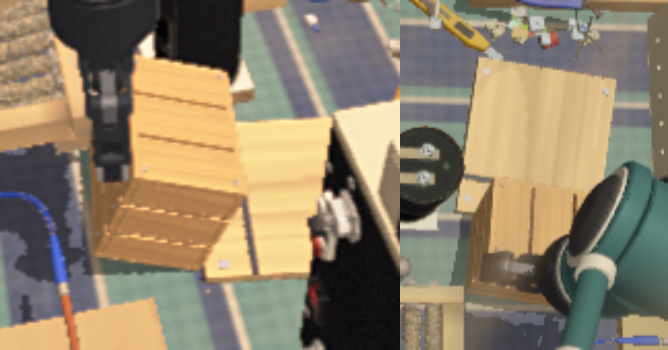

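servo_tool(targets=[{"hand": -1, "x": -0.017, "y": 0, "z": -0.009, "roll": 0}, {"hand": -1, "x": -0.035, "y": 0, "z": -0.017, "roll": 0}, {"hand": -1, "x": -0.053, "y": 0, "z": -0.023, "roll": 0}, {"hand": -1, "x": -0.072, "y": 0, "z": -0.027, "roll": 0}, {"hand": -1, "x": -0.091, "y": 0, "z": -0.03, "roll": 0}, {"hand": -1, "x": -0.11, "y": 0, "z": -0.031, "roll": 0}, {"hand": -1, "x": -0.13, "y": 0, "z": -0.031, "roll": 0}, {"hand": -1, "x": -0.149, "y": 0, "z": -0.031, "roll": 0}, {"hand": -1, "x": -0.149, "y": 0, "z": -0.031, "roll": 0}, {"hand": -1, "x": -0.149, "y": 0, "z": -0.06, "roll": 0}])

```text
time: 4.33
tool_pos: [0.5048, -0.1943, 0.1178]
tcp_rot: [-0.205, -3.129, -0.003]
wrist_force: [-0.6, -0.4, 0.0]
width: 1.0
grip_force: 0.0
```

servo_tool(targets=[{"hand": -1, "x": 0, "y": 0, "z": -0.08, "roll": 0}, {"hand": -1, "x": 0, "y": 0, "z": -0.16, "roll": 0}, {"hand": -1, "x": 0.07, "y": 0, "z": -0.24, "roll": 0}, {"hand": -1, "x": 0.14, "y": 0, "z": -0.3, "roll": 0}, {"hand": -1, "x": 0.22, "y": 0, "z": -0.3, "roll": 0}, {"hand": -1, "x": 0.22, "y": 0, "z": -0.3, "roll": 0}])

```text
time: 4.83
tool_pos: [0.3948, -0.1807, 0.2737]
tcp_rot: [0.206, 3.133, -0.003]
wrist_force: [0.3, -0.1, -1.0]
width: 0.999
grip_force: 0.0
```

```bash
python3 mv.py .408 .318 .28 172.25; python3 -c "
from h import *
import cv2
cv2.imwrite('pics/t3.png',read_camera('top')[:,:,::-1]);cv2.imwrite('pics/s3.png',read_camera('side')[:,:,::-1]);
w=read_camera('wrist')[:,:,::-1]
a=cv2.imread('pics/s3.png')[260:400,270:430];b=cv2.imread('pics/t3.png')[150:320,380:510]
cv2.imwrite('pics/c3.png',np.hstack([cv2.resize(a,(400,350)),cv2.resize(b,(268,350))]))
"
```

```text
t 4.83 pos [ 0.3948 -0.1807  0.2737] yaw 172.46 q [-0.49 -0.23  2.03 -0.    1.34 -1.92] F [ 0.3 -0.1 -1. ]
frac [ 0.1048  0.9921 -0.0144] roll 0.0012
```

View pics/c3.png

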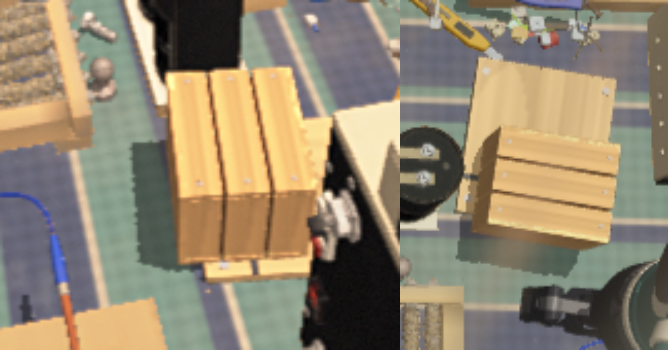

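servo_tool(targets=[{"hand": -1, "x": 0.112, "y": 0.983, "z": -0.02, "roll": 0.001}, {"hand": -1, "x": 0.112, "y": 0.983, "z": -0.02, "roll": 0.001}, {"hand": -1, "x": 0.112, "y": 0.983, "z": -0.02, "roll": 0.001}, {"hand": -1, "x": 0.112, "y": 0.983, "z": -0.02, "roll": 0.001}, {"hand": -1, "x": 0.112, "y": 0.983, "z": -0.02, "roll": 0.001}, {"hand": -1, "x": 0.112, "y": 0.983, "z": -0.02, "roll": 0.001}, {"hand": -1, "x": 0.112, "y": 0.983, "z": -0.02, "roll": 0.001}, {"hand": -1, "x": 0.112, "y": 0.983, "z": -0.02, "roll": 0.001}, {"hand": -1, "x": 0.112, "y": 0.983, "z": -0.02, "roll": 0.001}, {"hand": -1, "x": 0.112, "y": 0.983, "z": -0.02, "roll": 0.001}])

```text
time: 5.82
tool_pos: [0.4049, 0.2386, 0.2778]
tcp_rot: [-0.21, -3.133, 0.001]
wrist_force: [1.3, -0.3, -0.3]
width: 1.001
grip_force: 0.0
```

```bash
python3 mv.py .404 .314 .067 172.25
```

```text
t 5.82 pos [0.4049 0.2386 0.2778] yaw 172.34 q [ 0.48 -0.16  1.96  0.    1.34 -0.96] F [ 1.3 -0.3 -0.3]
frac [0.0213 0.1497 0.4215] roll 0.0005
```

servo_tool(targets=[{"hand": -1, "x": 0.021, "y": 0.08, "z": 0, "roll": 0}, {"hand": -1, "x": 0.021, "y": 0.15, "z": 0, "roll": 0}, {"hand": -1, "x": 0.021, "y": 0.15, "z": 0.08, "roll": 0}, {"hand": -1, "x": 0.021, "y": 0.15, "z": 0.16, "roll": 0}, {"hand": -1, "x": 0.021, "y": 0.15, "z": 0.24, "roll": 0}, {"hand": -1, "x": 0.021, "y": 0.15, "z": 0.32, "roll": 0}, {"hand": -1, "x": 0.021, "y": 0.15, "z": 0.38, "roll": 0}, {"hand": -1, "x": 0.021, "y": 0.15, "z": 0.42, "roll": 0}, {"hand": -1, "x": 0.021, "y": 0.15, "z": 0.42, "roll": 0}, {"hand": -1, "x": 0.021, "y": 0.15, "z": 0.42, "roll": 0}])

```text
time: 6.65
tool_pos: [0.4033, 0.3109, 0.0667]
tcp_rot: [-0.21, -3.13, 0.005]
wrist_force: [0.3, 0.4, 0.1]
width: 1.001
grip_force: 0.0
```

```bash
python3 mv.py .404 .314 .067 172.25
```

```text
t 6.65 pos [0.4033 0.3109 0.0667] yaw 172.31 q [ 0.61  0.12  2.1   0.    0.92 -0.83] F [0.3 0.4 0.1]
frac [-0.0005  0.0064 -0.0006] roll 0.0003
```

servo_tool(targets=[{"hand": -1, "x": -0.03, "y": 0.004, "z": 0, "roll": 0}, {"hand": -1, "x": -0.045, "y": 0.004, "z": 0, "roll": 0}, {"hand": -1, "x": -0.057, "y": 0.004, "z": 0, "roll": 0}, {"hand": -1, "x": -0.068, "y": 0.004, "z": 0, "roll": 0}, {"hand": -1, "x": -0.08, "y": 0.004, "z": -0.015, "roll": 0}, {"hand": -1, "x": -0.094, "y": 0.004, "z": -0.028, "roll": 0}, {"hand": -1, "x": -0.109, "y": 0.004, "z": -0.04, "roll": 0}, {"hand": -1, "x": -0.126, "y": 0.004, "z": -0.051, "roll": 0}, {"hand": -1, "x": -0.126, "y": 0.004, "z": -0.051, "roll": 0}])

```text
time: 7.4
tool_pos: [0.4708, 0.3053, 0.0974]
tcp_rot: [0.212, 3.13, 0.004]
wrist_force: [-0.7, 0.1, 0.2]
width: 0.998
grip_force: 0.7
```

```bash
python3 mv.py .404 .314 .067 172.25
```

```text
t 7.4 pos [0.4708 0.3053 0.0974] yaw 172.25 q [ 0.53  0.17  1.98 -0.    0.99 -0.9 ] F [-0.7  0.1  0.2]
frac [ 0.1349 -0.001   0.0601] roll -0.0
```

servo_tool(targets=[{"hand": -1, "x": -0.017, "y": 0, "z": -0.005, "roll": 0}, {"hand": -1, "x": -0.035, "y": 0, "z": -0.011, "roll": 0}, {"hand": -1, "x": -0.053, "y": 0, "z": -0.016, "roll": 0}, {"hand": -1, "x": -0.072, "y": 0, "z": -0.02, "roll": 0}, {"hand": -1, "x": -0.091, "y": 0, "z": -0.023, "roll": 0}, {"hand": -1, "x": -0.11, "y": 0, "z": -0.024, "roll": 0}, {"hand": -1, "x": -0.13, "y": 0, "z": -0.024, "roll": 0}, {"hand": -1, "x": -0.149, "y": 0, "z": -0.024, "roll": 0}, {"hand": -1, "x": -0.149, "y": 0, "z": -0.024, "roll": 0}, {"hand": -1, "x": -0.149, "y": 0, "z": -0.06, "roll": 0}])

```text
time: 8.23
tool_pos: [0.5387, 0.293, 0.1203]
tcp_rot: [-0.212, -3.127, 0.007]
wrist_force: [0.1, 0.7, -0.9]
width: 0.998
grip_force: 0.0
```

servo_tool(targets=[{"hand": -1, "x": 0, "y": 0, "z": -0.08, "roll": 0}, {"hand": -1, "x": 0, "y": 0, "z": -0.14, "roll": 0}, {"hand": -1, "x": 0.07, "y": 0, "z": -0.14, "roll": 0}, {"hand": -1, "x": 0.15, "y": 0, "z": -0.14, "roll": 0}, {"hand": -1, "x": 0.23, "y": 0, "z": -0.1, "roll": 0}, {"hand": -1, "x": 0.28, "y": 0, "z": -0.1, "roll": 0}, {"hand": -1, "x": 0.28, "y": 0, "z": -0.1, "roll": 0}, {"hand": -1, "x": 0.28, "y": 0, "z": -0.1, "roll": 0}])

```text
time: 8.9
tool_pos: [0.4007, 0.3134, 0.1741]
tcp_rot: [-0.208, -3.134, 0.001]
wrist_force: [-0.2, 0.4, 0.5]
width: 1.001
grip_force: 0.0
```

```bash
python3 mv.py .41 .31 .04 172.25; python3 -c "
from h import *
import cv2
np.save('T4.npy',wristT())
w=read_camera('wrist')[:,:,::-1]
cv2.imwrite('pics/t4.png',read_camera('top')[:,:,::-1]);cv2.imwrite('pics/s4.png',read_camera('side')[:,:,::-1]);cv2.imwrite('pics/w4.png',w)
a=cv2.imread('pics/s4.png')[150:230,265:355];t=cv2.imread('pics/t4.png');b=t[152:302,168:268];c=t[172:322,396:496]
cv2.imwrite('pics/c4.png',np.vstack([np.hstack([cv2.resize(b,(400,600))[200:],cv2.resize(c,(400,600))[200:]]),np.hstack([cv2.resize(a,(225,200)),cv2.resize(w,(267,200)),np.zeros((200,308,3),np.uint8)])]))
"
```

```text
t 8.9 pos [0.4007 0.3134 0.1741] yaw 172.41 q [ 0.61 -0.01  2.02 -0.    1.13 -0.82] F [-0.2  0.4  0.5]
frac [-0.0197 -0.0041  0.2682] roll 0.0009
```

View pics/c4.png

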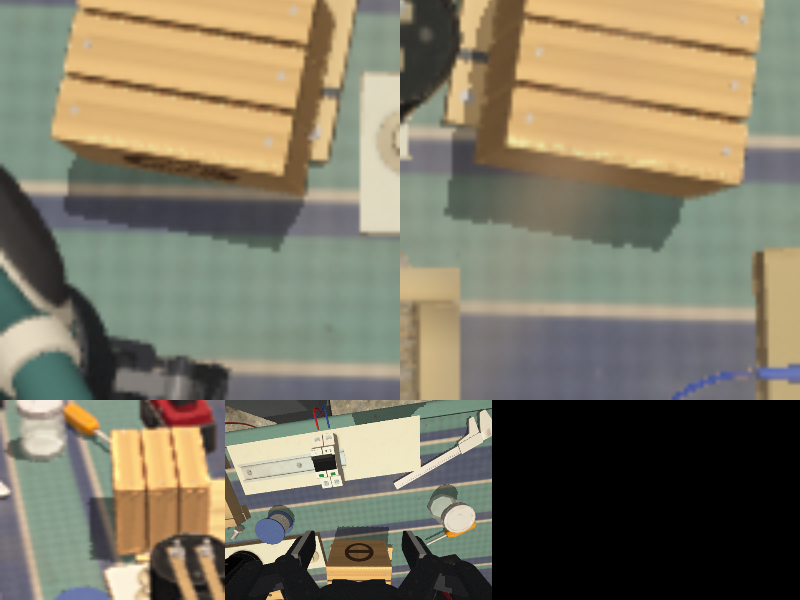

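```bash
python3 - <<'E'
from h import *
for n,o,yaw,f,c in(("L",(.534,.302),-7.75,lambda u,v:(168+u/4-.4,152+v/4-.4),[(52,338),(290,378)]),("R",(.501,-.19),-7.5,lambda u,v:(396+(u-400)/4-.4,172+v/4-.4),[(508,346),(744,385)])):
    a=np.radians(yaw);M=np.array([[np.cos(a),np.sin(a)],[-np.sin(a),np.cos(a)]])
    for p in c: print(n,(M@(ray("top",f(*p),.096)[:2]-o)).round(4))
E
python3 mv.py .4 .313 .035 172.25
```

```text
L [-0.0202  0.0531]
L [-0.0207 -0.0692]
R [-0.0185  0.0563]
R [-0.0193 -0.0633]
t 9.05 pos [0.4036 0.3139 0.1753] yaw 172.27 q [ 0.61 -0.    2.01 -0.    1.13 -0.82] F [-0.5  0.6 -0.5]
frac [ 0.0072 -0.0029  0.2807] roll 0.0001
```

servo_tool(targets=[{"hand": -1, "x": 0, "y": -0.003, "z": 0.07, "roll": 0}, {"hand": -1, "x": 0, "y": -0.003, "z": 0.14, "roll": 0}, {"hand": -1, "x": 0, "y": -0.003, "z": 0.21, "roll": 0}, {"hand": -1, "x": -0.03, "y": -0.003, "z": 0.265, "roll": 0}, {"hand": -1, "x": -0.08, "y": -0.003, "z": 0.265, "roll": 0}, {"hand": -1, "x": -0.13, "y": -0.003, "z": 0.265, "roll": 0}, {"hand": -1, "x": -0.16, "y": -0.003, "z": 0.265, "roll": 0}, {"hand": -1, "x": -0.18, "y": -0.003, "z": 0.265, "roll": 0}, {"hand": -1, "x": -0.195, "y": -0.003, "z": 0.265, "roll": 0}, {"hand": -1, "x": -0.2, "y": -0.003, "z": 0.265, "roll": 0}])

```text
time: 9.88
tool_pos: [0.5029, 0.2986, 0.0429]
tcp_rot: [0.213, 3.133, 0.001]
wrist_force: [0.0, 0.2, -0.4]
width: 0.998
grip_force: 0.0
```

```bash
python3 mv.py .5787 .2940 .042 172.25
```

```text
t 9.88 pos [0.5029 0.2986 0.0429] yaw 172.22 q [ 0.49  0.28  1.96  0.    0.9  -0.94] F [ 0.   0.2 -0.4]
frac [-0.1515  0.0113  0.0018] roll -0.0002
```

servo_tool(targets=[{"hand": -1, "x": -0.015, "y": 0, "z": 0, "roll": 0}, {"hand": -1, "x": -0.03, "y": 0, "z": 0, "roll": 0}, {"hand": -1, "x": -0.045, "y": 0, "z": 0, "roll": 0}, {"hand": -1, "x": -0.06, "y": 0, "z": 0, "roll": 0}, {"hand": -1, "x": -0.075, "y": 0, "z": 0, "roll": 0}, {"hand": -1, "x": -0.09, "y": 0, "z": 0, "roll": 0}, {"hand": -1, "x": -0.105, "y": 0, "z": 0, "roll": 0}, {"hand": -1, "x": -0.12, "y": 0, "z": 0, "roll": 0}, {"hand": -1, "x": -0.135, "y": 0, "z": 0, "roll": 0}, {"hand": -1, "x": -0.145, "y": 0, "z": 0, "roll": 0}])

```text
time: 10.72
tool_pos: [0.5743, 0.2888, 0.0424]
tcp_rot: [0.212, 3.134, 0.0]
wrist_force: [-3.0, 0.5, 1.5]
width: 0.999
grip_force: 0.0
```

servo_tool(targets=[{"hand": -1, "x": -0.005, "y": 0, "z": 0, "roll": 0}, {"hand": -1, "x": -0.005, "y": 0, "z": 0, "roll": 0}, {"hand": -1, "x": 0.03, "y": 0, "z": 0, "roll": 0}, {"hand": -1, "x": 0.1, "y": 0, "z": 0, "roll": 0}, {"hand": -1, "x": 0.18, "y": 0, "z": 0, "roll": 0}, {"hand": -1, "x": 0.26, "y": 0, "z": -0.08, "roll": 0}, {"hand": -1, "x": 0.32, "y": 0, "z": -0.16, "roll": 0}, {"hand": -1, "x": 0.32, "y": 0, "z": -0.26, "roll": 0}, {"hand": -1, "x": 0.32, "y": 0, "z": -0.26, "roll": 0}])

```text
time: 11.47
tool_pos: [0.414, 0.3112, 0.1757]
tcp_rot: [0.208, 3.131, 0.003]
wrist_force: [0.4, 0.6, -0.7]
width: 0.996
grip_force: 0.0
```

```bash
python3 mv.py .4 .31 .2 172.25; python3 -c "
from h import *
import cv2
t=read_camera('top')[:,:,::-1];cv2.imwrite('pics/t5.png',t);b=t[122:302,168:268];c=t[142:322,396:496]
cv2.imwrite('pics/c5.png',cv2.resize(np.hstack([b,c]),(666,600),interpolation=cv2.INTER_CUBIC))
"
```

```text
t 11.47 pos [0.414  0.3112 0.1757] yaw 172.38 q [ 0.6   0.01  2.   -0.    1.13 -0.84] F [ 0.4  0.6 -0.7]
frac [ 0.0273 -0.006  -0.0488] roll 0.0007
```

View pics/c5.png

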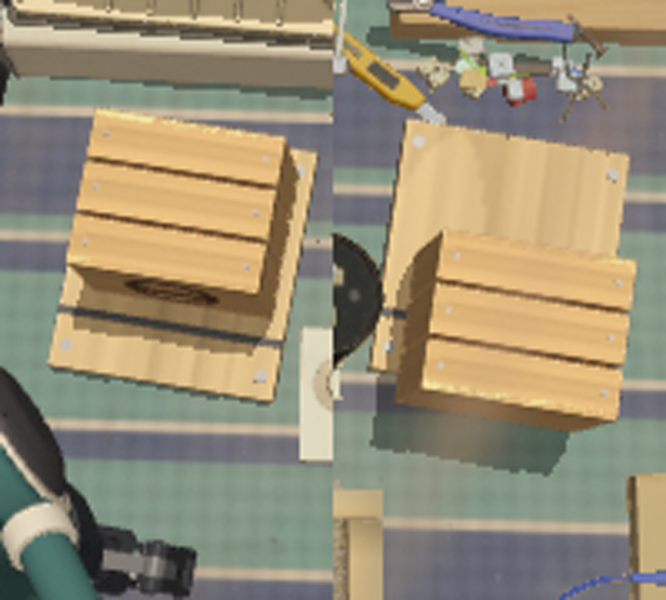

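```bash
python3 - <<'E'
from h import *
f=lambda u,v:(168+u/3.33-.4,122+v/3.333-.4)
a=np.radians(-7.75);M=np.array([[np.cos(a),np.sin(a)],[-np.sin(a),np.cos(a)]])
for p,z in(((67,262),.096),((260,293),.096),((62,309),.01),((282,344),.01),((51,367),.01),((272,401),.01)): print((M@(ray("top",f(*p),z)[:2]-[.534,.302])).round(4))
E
```

```text
[0.0548 0.0532]
[ 0.055  -0.0668]
[0.0384 0.0728]
[ 0.039  -0.0742]
[-0.0006  0.0724]
[ 0.0007 -0.0744]
```

Feet are 55 mm behind the front edge, square, and about 7 mm off centre. Both crates lie tipped and the hand is clear, so I'm handing in.

```bash
python3 -c "
from workcell import ticket
print(ticket.finish_job())"
```

```text
the job is handed in; nothing more can be done
None
```

Both crates are tipped onto their boards; the stamped one was on the left and now sits about 55 mm behind its board's front edge, past the line, with the right one left as tipped. The job is handed in, but no verdict came back.

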